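# Push the roller rest home in the corner of the setting fence

### The arm

A 7-joint arm with a two-finger parallel gripper is mounted at the origin on the work surface. World frame = base frame: x ahead of the robot, y to its left, z up, the work surface at z = 0. Lengths are in m, angles in rad, forces in N, time in s.
With the tool pointing down it reaches from about 0.425 to 0.875 m from the base axis. Payload 8.4 kg.
Tool frame: the origin (TCP) lies midway between the tips of the shut fingers; the grasp point (between the pads) lies 19 mm behind it; z points along the fingers, y is the line along which they close (so a half turn about z gives the same grasp; the last joint's range is limited). The gripper opens to 85 mm and grips with 20 to 120 N. Pads are 22 mm wide; open, the fingers measure 114 mm over their backs; the gripper's body (76 mm by 85 mm) begins 54 mm behind the grasp point. The pads swing forward as they close: fully open they stand 13 mm farther back than shut.
Start: joints at [-1.204, 0.333, 0.04, 1.465, -0.013, 1.343, -0.059], TCP at [0.292, 0.581, 0.231] pointing down, gripper open.
Joint ranges: [-2.58, 2.58], [-0.38, 2.09], [-1.3, 1.39], [0.25, 2.4], [-1.5, 4.64], [0.08, 2.09], [-2.65, 2.65]. Speed limits (rad/s): [2.22, 2.22, 2.79, 2.79, 3.14, 3.14, 3.14].

### API

Orientations are given as a rotation vector (axis times angle).
In Python, from bench import r, viewer, job gives the robot as it stands.
- The arm moves only by the shell command python3 -m handwheel 'ROWS' [OPENING] [FORCE]. ROWS is JSON, a list that holds one entry, the list of rows, each a list of 4 numbers: the shift along the tool's x, y, z normalised to -1 to 1, where 1 is 100 cm, then the turn about the tool's z normalised to -1 to 1, where 1 is 2 rad. In form: [[[tx, ty, tz, spin], ...]]. A call has 1 to 20 rows; each row shifts and turns the commanded pose from where the row before left it, along the tool's axes as they then stand; what a row does not reach is not made up. A row lasts 1/8 s, in which the tool goes at most 62.5 mm and 10.7 degrees, less where a joint would pass 70% of its speed; a pose out of reach is approached as far as the arm can. A call with a number of a shift or a turn outside -1 to 1 is refused whole. A call with a gripper value outside its range is refused whole. OPENING is the finger opening in mm, from 0 to 85.4, set as the call begins (- or left out, the last holds). The fingers move at their own pace and stop on an object; FORCE is the grip in N (left out, the last holds). Time passes only in rows, so rows that do not move let the fingers close. It gives the time, the measured TCP pose, the force, the opening and the grip force at its end, in the units of the state.
- r.read_state(): the state, without advancing time (a new reading comes with each control period).
- viewer.read_camera(name): name is "side" or "top"; returns the picture (384x512x3 uint8, red, green, blue); there is no depth.
- viewer.calibration(name): a dict with "camera_matrix" (3x3 intrinsics, pixels), "view" (4x4, takes a point from world to camera coordinates). Camera axes: x right, y down, z forward; pixel columns grow to the right and rows downward; lengths in m; the calibration is good to about 2 mm. A picture is of the moment at which its call begins. calibration takes no time and is no camera call.
- job.close_job(): hands the job in; it is judged then, once.
The state is a dict: "time_s": time; "joints": joint angles; "qvel": joint speeds; "effort": joint torques, N m; "ee_pos": TCP position; "eef_rot": TCP orientation; "wrist_force": force on the tool from outside, world axes, zero at the start; "torque": the same for the moment, N m; "grip_width": finger opening in m; "grasp_force": force on a finger pad.
Only numpy, scipy, OpenCV 4.12 (cv2) and the standard library are available. Lean on these libraries where they do the work, as an engineer would, in place of code of your own. Each camera call takes 0.05 s, during which the arm holds its last target. There are 200 camera calls.

### The job

On the glassworker's bench, push the tube rest with the two rollers along the bench until it is home in the corner of the steel fence: its long side flush against the fence and its end against the end stop. Push only on its base with the fingers, never touching the rollers, and never lift or tip it. Leave the similar rest with the V-shaped forks and everything else where it is.

Things in the scene. Friction and masses are not known exactly. Their poses are not given: they have to be found in the camera images.
- rest_center (a point): the roller rest, loose, 0.4 to 0.75 kg: grey rectangular base 76 mm (its x) by 120 mm (its y) by 24 mm high, flat on the bench, with two steel rollers side by side on top between two upright cheeks. The point is the centre of the base, 12 mm above the bench; z is up. It slides on the bench at a push of about 2 to 10 N. It starts between the robot and the fence, on the left or the right (the V rest takes the other place), with its long sides up to 0.35 rad off the y direction.
- rollers: the two rollers and their cheeks, fixed on top of the roller rest's base: 59 mm (x) by 46 mm (y), rising from 24 mm to 58 mm above the bench; origin at the centre of the base's upper face. The fingers must stay off them.
- fence: straight steel bar, 22 mm wide, 24 mm high, 500 mm long, fixed to the bench beyond the rests and running roughly from left to right. Origin at the middle of its inner face (the one towards the robot), at bench level; its y runs along the bar to the left, its x points away from the robot, square to the inner face. Its yaw varies by up to 0.12 rad.
- stop: end stop: dark steel block, fixed square to the fence near its left end, 85 mm out from the inner face towards the robot, 22 mm wide, 24 mm high, with a brass screw over the fence. Origin in the inner corner at bench level, where the fence's inner face meets the stop's right-hand face; axes as the fence's (x away from the robot, y to the left). When home, the roller rest's centre lies 38 mm towards the robot (-x) and 60 mm to the right (-y) of this point.
- veerest_center (a point): the other rest, to be left alone: loose, the same grey base (76 x 120 x 24 mm) but with two V-shaped forks of steel strip on top, up to 54 mm high. The point is the centre of its base, 12 mm above the bench.
- rest: the same roller rest; origin at the centre of its underside, axes as above
- weight_center (a point): brass cylinder weight, 32 mm diameter, 36 mm high, standing between the two rests; the point is its centre; to be left alone
- graphite: flat black graphite block, 55 x 90 x 22 mm, lying on the bench beyond the fence; origin at the centre of its underside; to be left alone
- corkring: cork ring 90 mm across, 25 mm high, on the left; origin at the centre of its underside; to be left alone
- jar: amber glass jar with white cap, 56 mm diameter, 75 mm high, on the left; origin at the centre of its underside; to be left alone
- wrench_grip (a point): steel wrench about 150 mm long, lying on the right; the point is on its handle; to be left alone
- pot: white plastic bottle, 50 mm diameter, 80 mm high, on the right; origin at the centre of its underside; to be left alone

How it is judged:
At the end, for the whole second after the job is handed in: The roller rest stands still and flat on the bench in the corner, its long side within 3 mm of the fence, its end within 3 mm of the end stop, and square to the fence within 2 degrees (x of rest_center in the frame of stop between -0.041 and -0.035 m and y of rest_center in the frame of stop between -0.063 and -0.057 m and angle between the x axis of rest_center and the x axis of fence, either way round below 0.035 rad and angle between rest_center's own z axis and vertical below 0.05 rad and height (world z) of rest_center below 0.015 m and linear speed of rest below 0.01 m/s); the robot touches nothing.
It fails at once if the roller rest is lifted off the bench (more than 6 mm) or tipped (more than 0.15 rad) (height (world z) of rest_center above 0.018 m or angle between rest_center's own z axis and vertical above 0.15 rad).
It fails at once if the rollers are touched with the fingers or arm (over 1 N) (contact force between rollers and the fingers above 1 N or contact force between rollers and the arm above 1 N).
It fails at once if the V rest is moved more than 15 mm (distance of veerest_center from where it was at the start of the episode above 0.015 m).
It fails at once if a bystander (weight, graphite block, cork ring, jar, wrench, bottle) is moved more than 15 mm (distance of any of weight_center, graphite, corkring, jar, wrench_grip, pot from where it was at the start of the episode above 0.015 m).
It also fails if it takes over 51 s, if anything falls off the work surface, if the arm or the gripper's body presses on something with over 40 N, if the wrist force passes 120 N, or if a joint passes its speed limit or range.

## Working session

There is one attempt and no reset: what is moved stays moved. The work goes in short steps, Python scripts to look and compute and a shell command to move; the robot and the scene stay as the last step left them, time stands still between calls to the robot, and variables do not carry over. Pictures are saved under pics/ and viewed, at most 10 in all, crops included, and the job is handed in when it is done.

```bash
mkdir -p pics; ls; python3 - <<'E'
from bench import r, viewer, job
import cv2
s=r.read_state(); print(s)
for n in("top","side"):
    im=viewer.read_camera(n); cv2.imwrite(f"pics/{n}0.png",im[:,:,::-1])
    c=viewer.calibration(n); print(n,c)
E
```

```text
pics
{'time_s': 0.0, 'joints': array([-1.20419226,  0.33391258,  0.03983491,  1.46624236, -0.01337914,
        1.34327577, -0.05848436]), 'qvel': array([-8.11889922e-04, -1.04467709e-03, -1.14907667e-04, -4.61490171e-04,
       -2.87567657e-05, -3.24762001e-04,  2.41979709e-06]), 'effort': array([ 4.72760485e-05, -6.58544469e+01,  1.36558693e+00, -4.05565095e+01,
        1.68269535e-02,  1.22897726e-02, -6.83282883e-05]), 'ee_pos': array([0.29175619, 0.58035665, 0.23043378]), 'eef_rot': array([-7.24966891e-01, -3.05654200e+00,  2.43871388e-03]), 'wrist_force': array([ 0.1523138 , -0.59170121, -0.69065468]), 'torque': array([ 0.00473133, -0.01630646, -0.02984839]), 'grasp_force': 0.0, 'grip_width': 0.08539445782424922}
top {'camera_matrix': array([[378.58649723,   0.        , 254.54078641],
       [  0.        , 378.58649723, 193.7853189 ],
       [  0.        ,   0.        ,   1.        ]]), 'view': array([[ 0.02112887, -0.99977445,  0.00214963, -0.03470813],
       [-0.9833896 , -0.02117019, -0.18026845,  0.63767965],
       [ 0.1802733 ,  0.00169495, -0.9836151 ,  1.15893675],
       [ 0.        ,  0.        ,  0.        ,  1.        ]])}
side {'camera_matrix': array([[411.15379973,   0.        , 254.10942489],
       [  0.        , 411.15379973, 195.90356361],
       [  0.        ,   0.        ,   1.        ]]), 'view': array([[ 0.68675346, -0.72670688,  0.01633394, -0.45050677],
       [-0.55599372, -0.53963542, -0.63219032,  0.38984022],
       [ 0.46823143,  0.42507731, -0.77464095,  1.08436081],
       [ 0.        ,  0.        ,  0.        ,  1.        ]])}
```

View pics/top0.png

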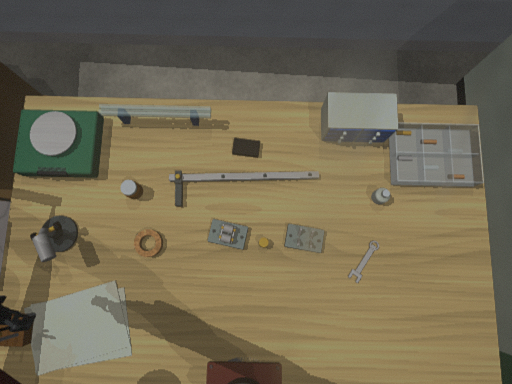

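View pics/side0.png

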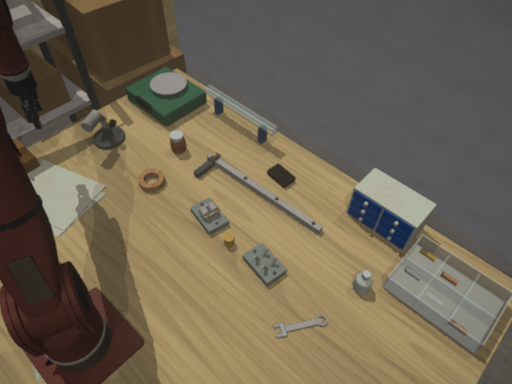

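The top view shows the roller rest at about (228,234), the V rest at (304,238), the weight at (263,243), the fence from (170,178) to (319,175) and the stop at (179,190). Next I'll measure these with masks.

```bash
cat > h.py <<'E'
import numpy as np, cv2
from bench import r, viewer, job
def ray(n,uv,z):
    c=viewer.calibration(n);K=c["camera_matrix"];V=c["view"];R=V[:3,:3];t=V[:3,3]
    uv=np.atleast_2d(uv).astype(float)
    d=np.c_[uv,np.ones(len(uv))]@np.linalg.inv(K).T@R
    o=-R.T@t
    return (o+d*((z-o[2])/d[:,2])[:,None])[:,:2]
def proj(n,p):
    c=viewer.calibration(n);q=c["view"][:3,:3]@p+c["view"][:3,3];q=c["camera_matrix"]@q;return q[:2]/q[2]
def shot(n,name,box=None,k=1):
    im=np.ascontiguousarray(viewer.read_camera(n)[:,:,::-1])
    if box: 
        x0,y0,x1,y1=box; c=cv2.resize(im[y0:y1,x0:x1],None,fx=k,fy=k,interpolation=cv2.INTER_CUBIC)
    else: c=im
    cv2.imwrite("pics/"+name,c); return im
E
python3 - <<'E'
from h import *
im=shot("top","c1.png",(160,160,330,260),4.7)
hsv=cv2.cvtColor(im,cv2.COLOR_BGR2HSV)
m=((hsv[:,:,1]<75)).astype(np.uint8)*255
m[:160]=0;m[262:]=0;m[:,:160]=0;m[:,335:]=0
m=cv2.morphologyEx(m,cv2.MORPH_CLOSE,np.ones((3,3)))
cs,_=cv2.findContours(m,cv2.RETR_EXTERNAL,cv2.CHAIN_APPROX_NONE)
for c in cs:
    a=cv2.contourArea(c)
    if a<60: continue
    rr=cv2.minAreaRect(c); b=cv2.boxPoints(rr)
    w=ray("top",b,0.024); print(a,rr,"\n",w.round(4),w.mean(0).round(4))
print("weight",ray("top",[263,242],.036))
E
```

```text
833.0 ((304.1311950683594, 237.87063598632812), (37.73789978027344, 23.85926055908203), 9.865806579589844) 
 [[ 0.4741 -0.118 ]
 [ 0.5504 -0.1308]
 [ 0.5319 -0.2518]
 [ 0.456  -0.2377]] [ 0.5031 -0.1846]
828.5 ((227.52244567871094, 233.73594665527344), (37.17677307128906, 23.985013961791992), 12.994616508483887) 
 [[ 0.4853  0.1301]
 [ 0.5615  0.1159]
 [ 0.5367 -0.0031]
 [ 0.4611  0.0124]] [0.5112 0.0638]
1230.5 ((243.30596923828125, 175.0506134033203), (35.29233932495117, 147.58419799804688), 78.44898986816406) 
 [[ 0.7103  0.2711]
 [ 0.8238 -0.2123]
 [ 0.7041 -0.2351]
 [ 0.5944  0.2406]] [0.7081 0.016 ]
weight [[ 0.48611779 -0.0514317 ]]
```

View pics/c1.png

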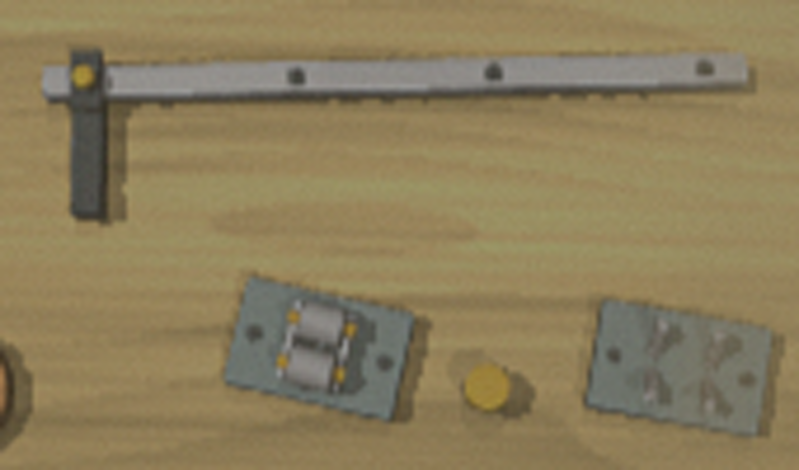

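The crop shows the fence's inner edge from (108,100) to (745,93), the stop's right face at crop x≈104, and the two rests with the weight between them. Now I'll fit the fence and stop edges and work out the approach.

```bash
cat >> h.py <<'E'
from scipy.spatial.transform import Rotation as Ro
def tool(): 
    s=r.read_state(); return s["ee_pos"],Ro.from_rotvec(s["eef_rot"]).as_matrix()
def rel(p,yaw):  # shift in tool axes (normalised) to world p, spin (normalised) to tool y = fence y
    x,R=tool(); d=R.T@(np.array(p)-x)
    a=np.arctan2(-R[0,1],R[1,1]); da=(yaw-a+np.pi/2)%np.pi-np.pi/2
    return d.round(4),"spin",round(-da/2,4),"rad world",round(da,4)
E
python3 - <<'E'
from h import *
f=lambda a:(np.array(a,float)+.5)/4.7-.5+160
far=ray("top",f([[108,66],[745,54]]),.024); near=ray("top",f([[108,98],[745,88]]),.024); nb=ray("top",f([[108,101],[745,94]]),0)
for n,e in(("far",far),("near",near),("nearbench",nb)):
    d=e[0]-e[1]; yaw=np.arctan2(-d[0],d[1]); print(n,e.round(4),"yaw",yaw.round(4))
print("stop R top",ray("top",f([[103,110],[101,218]]),.024))
print("near side in side view fence top pts", )
print(rel([.425,.065,.1],0.0))
E
```

```text
far [[ 0.7076  0.2204]
 [ 0.7262 -0.2319]] yaw 0.041
near [[ 0.6844  0.2192]
 [ 0.7014 -0.2317]] yaw 0.0377
nearbench [[ 0.6874  0.2238]
 [ 0.7025 -0.2357]] yaw 0.0328
stop R top [[0.67566106 0.22221063]
 [0.59856435 0.21929721]]
near side in side view fence top pts
(array([-0.3505, -0.4005,  0.1311]), 'spin', np.float64(-0.2329), 'rad world', np.float64(0.4658))
```

```bash
python3 -m handwheel '[[[0,0,0,-0.084],[0,0,0,-0.084],[0,0,0,-0.084],[-0.0126,-0.0578,0,0],[-0.0126,-0.0578,0,0],[-0.0126,-0.0578,0,0],[-0.0126,-0.0578,0,0],[-0.0126,-0.0578,0,0],[-0.0126,-0.0578,0,0],[-0.0126,-0.0578,0,0],[-0.0126,-0.0578,0,0],[-0.0126,-0.0578,0,0],[0,0,0,0],[0,0,0,0]]]' 85; python3 - <<'E'
from h import *
print(rel([.425,.065,.003],.038))
E
```

```text
time_s: 1.9
ee_pos: [0.4249, 0.0656, 0.2313]
eef_rot: [0.06, -3.141, -0.001]
wrist_force: [-0.1, 0.3, -0.4]
grip_width: 0.0853
grasp_force: 0.0
(array([-1.000e-04, -7.000e-04,  2.283e-01]), 'spin', np.float64(-0.0001), 'rad world', np.float64(0.0001))
```

```bash
python3 -m handwheel '[[[0,0,0.05,0],[0,0,0.05,0],[0,0,0.05,0],[0,0,0.04,0],[0,0,0.025,0],[0,0,0.006,0],[0,0,0.004,0],[0,0,0.003,0],[0,0,0.003,0],[0,0,0,0]]]'; python3 - <<'E'
from h import *
shot("side","s1.png",(130,140,330,290),4)
E
```

```text
time_s: 3.15
ee_pos: [0.4252, 0.0653, 0.0005]
eef_rot: [-0.06, 3.141, 0.0]
wrist_force: [0.1, -0.3, 0.3]
grip_width: 0.0852
grasp_force: 0.0
```

View pics/s1.png

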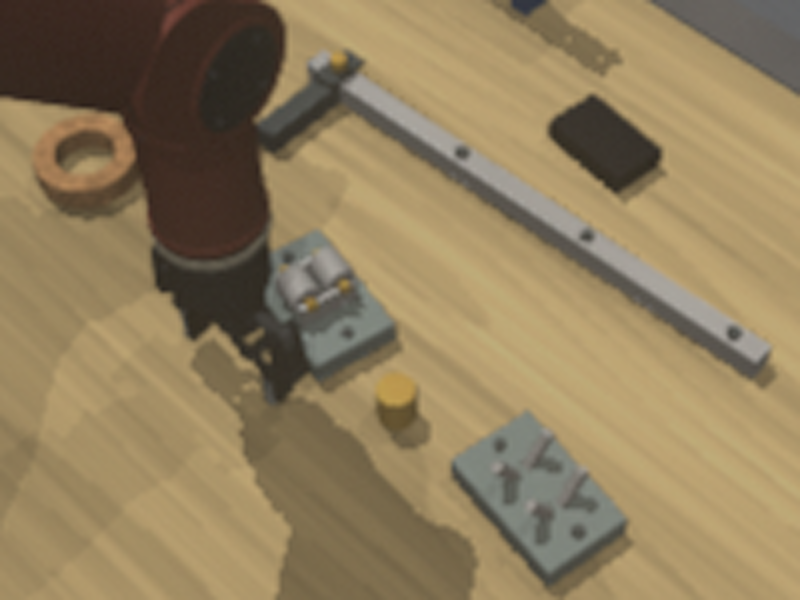

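The fingers stand at the near side of the rest at crop (270,390), with the rollers untouched at (315,280) and the path to the fence free. I'll push squarely towards the fence.

```bash
python3 -m handwheel '[[[-0.01,0,0.003,0],[-0.01,0,0,0],[-0.01,0,0,0],[-0.01,0,0,0],[-0.01,0,0,0],[-0.01,0,0,0],[-0.01,0,0,0],[-0.01,0,0,0],[-0.01,0,0,0],[-0.01,0,0,0],[-0.01,0,0,0],[-0.01,0,0,0],[-0.01,0,0,0],[-0.01,0,0,0],[-0.006,0,0,0],[-0.004,0,0,0],[0,0,0,0]]]'; python3 - <<'E'
from h import *
shot("top","t2.png",(160,160,330,260),4.7)
E
```

```text
time_s: 5.32
ee_pos: [0.5754, 0.0709, -0.0026]
eef_rot: [-0.06, 3.14, -0.0]
wrist_force: [-0.6, 0.6, -0.2]
grip_width: 0.0848
grasp_force: 0.6
```

View pics/t2.png

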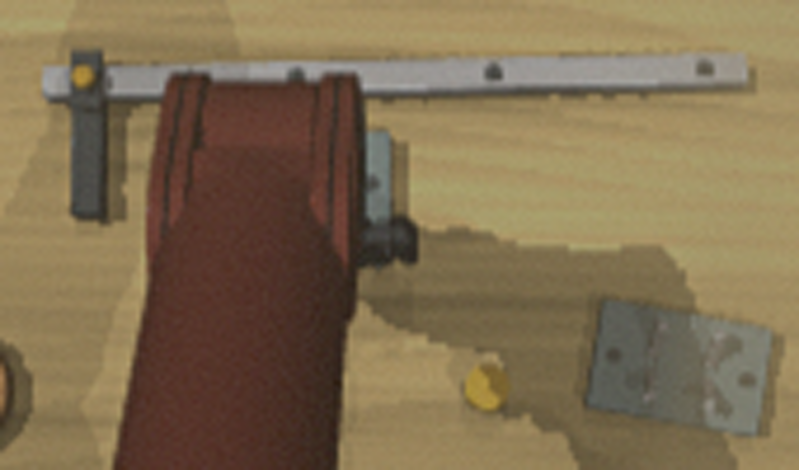

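The rest has turned parallel to the fence. Its right end is at crop (390,180), its far edge is at y≈130 and the fence is at y≈97. I'll close the remaining gap gently.

```bash
python3 - <<'E'
from h import *
f=lambda a:(np.array(a,float)+.5)/4.7-.5+160
print(ray("top",f([[390,130],[390,180],[390,98]]),.024))
E
python3 -m handwheel '[[[-0.006,0,0,0],[-0.005,0,0,0],[-0.004,0,0,0],[-0.003,0,0,0],[-0.002,0,0,0],[0,0,0,0]]]'
python3 -m handwheel '[[[-0.002,0,0,0],[-0.002,0,0,0],[0,0,0,0]]]'
```

```text
[[0.66562364 0.01905552]
 [0.62984427 0.01809558]
 [0.68871708 0.0196751 ]]
time_s: 6.12
ee_pos: [0.5948, 0.0718, -0.0026]
eef_rot: [0.06, -3.141, -0.0]
wrist_force: [-4.5, -1.5, 3.0]
grip_width: 0.085
grasp_force: 2.4
time_s: 6.5
ee_pos: [0.5988, 0.0719, -0.0026]
eef_rot: [0.06, -3.141, -0.0]
wrist_force: [-4.6, -0.8, 3.2]
grip_width: 0.085
grasp_force: 2.5
```

```bash
for i in 1; do python3 -m handwheel '[[[-0.002,0,0,0],[-0.001,0,0,0],[0,0,0,0]]]'; python3 -m handwheel '[[[-0.001,0,0,0],[-0.001,0,0,0],[0,0,0,0]]]';python3 -m handwheel '[[[-0.001,0,0,0],[0,0,0,0]]]'; done
```

```text
time_s: 6.88
ee_pos: [0.6017, 0.072, -0.0026]
eef_rot: [0.06, -3.14, -0.0]
wrist_force: [-5.6, -0.1, 3.5]
grip_width: 0.0849
grasp_force: 2.9
time_s: 7.25
ee_pos: [0.6035, 0.0721, -0.0026]
eef_rot: [0.06, -3.14, -0.0]
wrist_force: [-6.5, -0.7, 3.5]
grip_width: 0.0849
grasp_force: 3.2
time_s: 7.5
ee_pos: [0.6035, 0.0721, -0.0027]
eef_rot: [0.06, -3.138, -0.0]
wrist_force: [-11.4, 0.6, 8.9]
grip_width: 0.085
grasp_force: 5.6
```

Fence contact is clear: the TCP stalled at x = 0.6035 while the force rose. Next I'll back off, go over to the right-hand end, and shut the fingers.

```bash
python3 -m handwheel '[[[0.01,0,0,0],[0.02,0,0,0],[0,0,-0.05,0],[0,0,-0.05,0],[-0.02,-0.04,0,0],[-0.03,-0.04,0,0],[-0.027,-0.034,0,0],[0,0,0,0],[0,0,0,0]]]' 85; python3 -m handwheel '[[[0,0,0,0],[0,0,0,0],[0,0,0.04,0],[0,0,0.03,0],[0,0,0.012,0],[0,0,0.004,0],[0,0,0,0]]]' 0 20; python3 - <<'E'
from h import *
shot("top","t3.png",(160,160,330,260),4.7)
E
```

```text
time_s: 8.62
ee_pos: [0.6563, -0.0397, 0.0972]
eef_rot: [-0.06, 3.141, 0.0]
wrist_force: [0.4, -0.2, -0.4]
grip_width: 0.0848
grasp_force: 0.0
time_s: 9.5
ee_pos: [0.6569, -0.04, 0.0123]
eef_rot: [-0.06, 3.14, -0.0]
wrist_force: [0.3, -0.2, -0.0]
grip_width: 0.0
grasp_force: 0.0
```

View pics/t3.png

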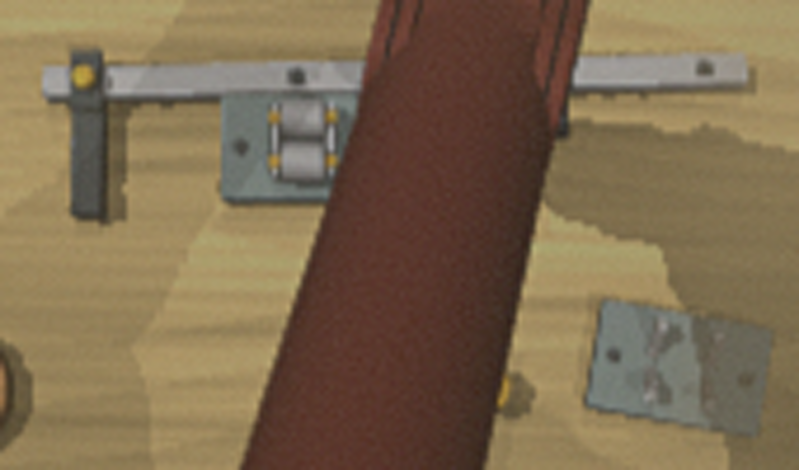

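The rest lies flush on the fence, with its left end at crop x≈221 and the stop face at x≈104. I'll push it along the fence.

```bash
python3 -m handwheel '[[[0,0.01,0,0],[0,0.01,0,0],[0,0.01,0,0],[0,0.01,0,0],[0,0.01,0,0],[0,0.01,0,0],[0,0.01,0,0],[0,0.01,0,0],[0,0.01,0,0],[0,0.01,0,0],[0,0.005,0,0],[0,0,0,0]]]'; python3 - <<'E'
from h import *
shot("top","t4.png",(160,160,330,260),4.7)
E
```

```text
time_s: 11.05
ee_pos: [0.6522, 0.0662, 0.0113]
eef_rot: [0.062, -3.141, -0.002]
wrist_force: [-0.4, -0.4, -0.2]
grip_width: 0.0002
grasp_force: 0.0
```

View pics/t4.png

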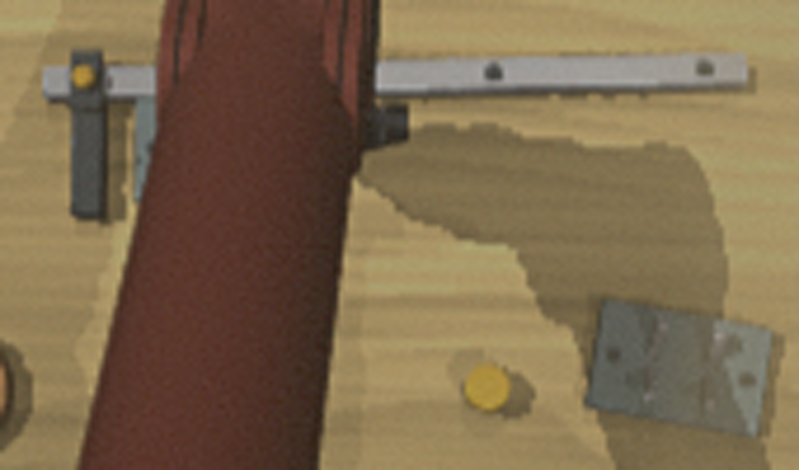

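The left end is at crop x≈135, about 19 mm short of the stop. I'll close that in small steps.

```bash
python3 -m handwheel '[[[0,0.005,0,0],[0,0.005,0,0],[0,0.004,0,0],[0,0,0,0]]]'; python3 -m handwheel '[[[0,0.002,0,0],[0,0,0,0]]]'; python3 -m handwheel '[[[0,0.001,0,0],[0,0.001,0,0],[0,0,0,0]]]';  python3 -m handwheel '[[[0,0.001,0,0],[0,0,0,0]]]'
```

```text
time_s: 11.6
ee_pos: [0.6517, 0.0796, 0.0113]
eef_rot: [0.061, -3.141, -0.001]
wrist_force: [-0.3, -1.7, -0.1]
grip_width: -0.0003
grasp_force: 0.7
time_s: 11.85
ee_pos: [0.6516, 0.0809, 0.0113]
eef_rot: [0.06, -3.141, 0.0]
wrist_force: [0.4, -3.2, -0.3]
grip_width: -0.0
grasp_force: 1.5
time_s: 12.22
ee_pos: [0.6516, 0.0829, 0.0113]
eef_rot: [0.06, -3.141, 0.0]
wrist_force: [0.5, -3.6, 0.8]
grip_width: 0.0002
grasp_force: 1.7
time_s: 12.48
ee_pos: [0.6515, 0.084, 0.0113]
eef_rot: [0.06, -3.141, -0.0]
wrist_force: [0.1, -4.4, 0.7]
grip_width: -0.0
grasp_force: 1.7
```

```bash
python3 -m handwheel '[[[0,0.001,0,0],[0,0.001,0,0],[0,0,0,0]]]'; python3 -m handwheel '[[[0,0.001,0,0],[0,0,0,0]]]';  python3 -m handwheel '[[[0,0.001,0,0],[0,0,0,0]]]'
```

```text
time_s: 12.85
ee_pos: [0.6515, 0.0861, 0.0113]
eef_rot: [-0.06, 3.141, 0.0]
wrist_force: [0.3, -2.6, -0.1]
grip_width: 0.0
grasp_force: 1.6
time_s: 13.1
ee_pos: [0.6514, 0.087, 0.0113]
eef_rot: [0.06, -3.141, -0.0]
wrist_force: [0.5, -3.0, -0.4]
grip_width: 0.0004
grasp_force: 1.6
time_s: 13.35
ee_pos: [0.6514, 0.088, 0.0113]
eef_rot: [0.06, -3.141, -0.0]
wrist_force: [0.4, -3.5, 0.3]
grip_width: -0.0002
grasp_force: 1.6
```

```bash
python3 -m handwheel '[[[0,0.001,0,0],[0,0,0,0]]]'; python3 -m handwheel '[[[0,0.001,0,0],[0,0,0,0]]]';  python3 -m handwheel '[[[0,0.001,0,0],[0,0,0,0]]]'; python3 -m handwheel '[[[0,0.001,0,0],[0,0,0,0]]]'
```

```text
time_s: 13.6
ee_pos: [0.6514, 0.0888, 0.0113]
eef_rot: [0.06, -3.141, 0.0]
wrist_force: [0.4, -3.3, 0.7]
grip_width: 0.0004
grasp_force: 2.1
time_s: 13.85
ee_pos: [0.6513, 0.0889, 0.0113]
eef_rot: [0.059, -3.141, 0.002]
wrist_force: [0.8, -6.7, 0.3]
grip_width: -0.0001
grasp_force: 3.1
time_s: 14.1
ee_pos: [0.6514, 0.089, 0.0113]
eef_rot: [-0.058, 3.141, -0.003]
wrist_force: [0.2, -7.4, 0.8]
grip_width: -0.0
grasp_force: 4.2
time_s: 14.35
ee_pos: [0.6514, 0.089, 0.0113]
eef_rot: [0.057, -3.141, 0.004]
wrist_force: [-0.0, -11.1, 0.9]
grip_width: -0.0001
grasp_force: 5.2
```

It stalled against the stop with the force rising. I'll now back off and press the long side square once more with the open fingers, offset to the right to clear the stop.

```bash
python3 -m handwheel '[[[0,-0.01,0,0],[0,-0.025,0,0],[0,0,-0.05,0],[0,0,-0.06,0],[0.05,0.02,0,0],[0.034,0.04,0,0],[0,0.039,0,0],[0,0,0,0],[0,0,0,0],[0,0,0,0]]]' 85 ; python3 - <<'E'
from h import *
shot("top","t5.png",(160,160,330,260),4.7)
print(rel([.568,.150,-.002],.038))
E
```

```text
time_s: 15.6
ee_pos: [0.5651, 0.1516, 0.1213]
eef_rot: [0.058, -3.141, 0.0]
wrist_force: [0.4, -0.9, 0.3]
grip_width: 0.0848
grasp_force: 0.0
(array([-0.0028, -0.0016,  0.1233]), 'spin', np.float64(-0.0008), 'rad world', np.float64(0.0016))
```

View pics/t5.png

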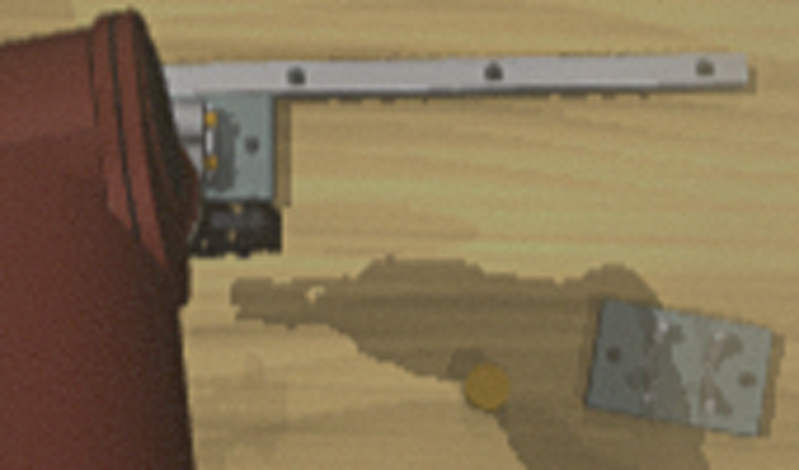

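The rest's right end is at crop (275,150), and it looks square and touching the fence. I'll press it gently to make sure.

```bash
python3 -m handwheel '[[[0,0,0.05,0],[0,0,0.05,0],[0,0,0.015,0],[0,0,0.008,0],[-0.01,0,0,0],[-0.01,0,0,0],[-0.007,0,0,0],[-0.003,0,0,0],[0,0,0,0]]]'; python3 -m handwheel '[[[-0.002,0,0,0],[-0.001,0,0,0],[0,0,0,0]]]'; python3 -m handwheel '[[[-0.001,0,0,0],[-0.001,0,0,0],[0,0,0,0]]]'
```

```text
time_s: 16.77
ee_pos: [0.595, 0.1538, -0.0016]
eef_rot: [-0.06, 3.141, -0.0]
wrist_force: [0.2, 0.7, -0.2]
grip_width: 0.0849
grasp_force: 0.0
time_s: 17.15
ee_pos: [0.5978, 0.1539, -0.0017]
eef_rot: [0.06, -3.141, 0.0]
wrist_force: [0.4, -0.2, -1.0]
grip_width: 0.0851
grasp_force: 0.0
time_s: 17.52
ee_pos: [0.5999, 0.1539, -0.0017]
eef_rot: [-0.06, 3.141, -0.0]
wrist_force: [0.8, 0.6, 0.5]
grip_width: 0.0851
grasp_force: 0.0
```

```bash
python3 -m handwheel '[[[-0.001,0,0,0],[0,0,0,0]]]'; python3 -m handwheel '[[[-0.001,0,0,0],[0,0,0,0]]]'; python3 -m handwheel '[[[-0.0007,0,0,0],[0,0,0,0]]]'
```

```text
time_s: 17.77
ee_pos: [0.6001, 0.154, -0.0018]
eef_rot: [0.06, -3.139, 0.0]
wrist_force: [-6.1, -1.2, 3.9]
grip_width: 0.0851
grasp_force: 2.7
time_s: 18.02
ee_pos: [0.6001, 0.1541, -0.0019]
eef_rot: [0.061, -3.138, 0.0]
wrist_force: [-9.6, -0.5, 7.8]
grip_width: 0.0848
grasp_force: 4.8
time_s: 18.27
ee_pos: [0.6002, 0.1541, -0.002]
eef_rot: [0.061, -3.136, 0.0]
wrist_force: [-12.4, -2.6, 10.1]
grip_width: 0.0851
grasp_force: 6.3
```

It is firm against the fence, and the contact position agrees with the prediction. I'll withdraw and check the corner.

```bash
python3 -m handwheel '[[[0.006,0,0,0],[0.02,0,0,0],[0.03,0,0,0],[0,0,-0.06,0],[0,0,-0.06,0],[0,0,-0.06,0],[0,-0.06,0,0],[0,-0.06,0,0],[0,-0.06,0,0],[0,-0.06,0,0],[0,-0.06,0,0],[0,0,0,0],[0,0,0,0]]]'; python3 - <<'E'
from h import *
im=shot("top","t6.png",(160,160,330,260),4.7)
f=lambda a:(np.array(a,float)+.5)/4.7-.5+160
E
```

```text
time_s: 19.9
ee_pos: [0.5582, -0.1479, 0.1783]
eef_rot: [-0.059, 3.14, 0.0]
wrist_force: [-1.0, 0.6, -0.1]
grip_width: 0.0853
grasp_force: 0.0
```

View pics/t6.png

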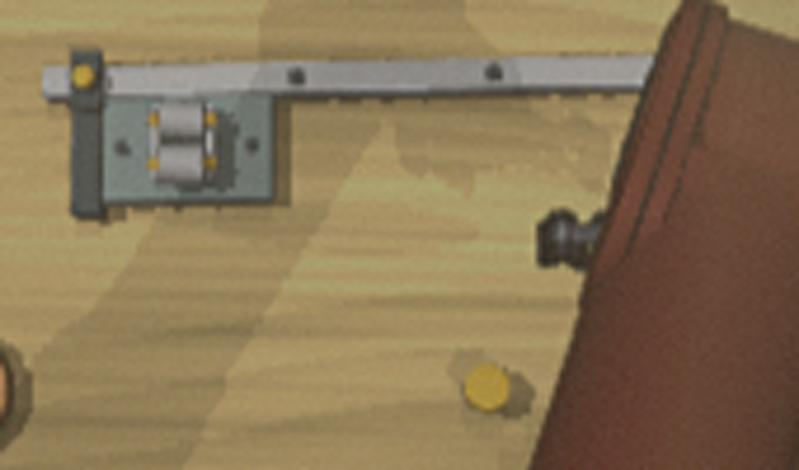

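The rest sits in the corner: its left end touches the stop at crop x≈104 and its long side touches the fence at y≈96. The weight has not moved, so I'm handing in.

```bash
python3 -c "
from bench import r, viewer, job
print(job.close_job())"
```

```text
the job is handed in; nothing more can be done
None
```

I pushed the roller rest home into the corner, flush against the fence and the end stop, and handed the job in at about 20 s; by contact force and the last picture it is seated, but no verdict came back.

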